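# Snug lid from the tilted cup to the upright tin

### The job

The wooden-knobbed lid is sitting on the empty cup that leans in the chrome soap rack. Take the lid off that cup and put it on the open upright tin in the sprung holder instead. It is a snug fit and the tin gives way on its spring, so push by feel until the lid is fully home, level with its flange flush on the rim all round, then let go. Do not ram it, and do not disturb the tumbler, the comb or the toothbrush stand.

Things in the scene. Friction and masses are not known exactly. Their poses are not given: they have to be found in the camera images.
- lid: Loose round aluminium lid, 80 g. Origin: centre of its flange's underside (the face that rests on a rim); z up through the knob. Flange 86 mm across, z 0 to 5. Round wooden knob on its centre, 24 mm across, z 5 to 35. Plug under the flange: 68 mm across down to z -7, tapering to 62 at z -11. Starts on the rack's leaning cup, so its z leans 35 degrees towards the rack's front.
- rack: Chrome wire soap rack, 110 x 100 mm, fixed, carrying a fixed empty aluminium cup (80 mm outside, 72 inside, 60 deep) whose mouth leans 35 degrees (0.61 rad) towards the rack's own -x (its front, the robot's side). Origin: on the shelf under its middle; z up. Bare cup's highest edge 107 mm up. A short lever with a black ball at one back corner, 52 mm high, is not needed.
- rack_mouth (a point): Centre of the leaning cup's rim plane, 85 mm above the shelf. Its axes are the rack's (z vertical, not leaning).
- holder: Sprung holder, fixed: 96 mm square wooden foot 12 mm high with four chrome corner posts 61 mm high. Origin: on the shelf under its middle; z up. The tin stands on a soft spring in its middle.
- tin: Open upright aluminium tin in the holder: 80 mm outside, 72 inside, 75 high. Origin: centre of its underside; z up. It sinks straight down under load: 1.6 mm per N after the first 1.5 N, at most 21 mm. 5 mm below its rim three sprung steel dimples stand in to a 65 mm circle, which the lid's plug must push back. Merely laid on, the lid stays 5 mm proud; home takes about 8 to 12 N.
- tin_rim (a point): Centre of the tin's rim plane, 75 mm above the tin's origin, 109 mm above the shelf unloaded; sinks with the tin. The lid is home when its origin is here and its z axis is vertical.
- tumbler: Bystander: loose glass tumbler, 68 mm across at the mouth, 100 mm high, origin at the centre of its underside.
- stand: Bystander: loose wooden toothbrush stand with two slots across its top, 50 x 90 x 92 mm, origin at the centre of its underside.
- comb: Bystander: loose orange plastic comb lying flat, 150 mm long (its x), 30 mm wide, 6 mm high, origin at the centre of its underside.

How it is judged:
On the way:
1. the lid has been lifted clear of the leaning cup and is held in the fingers (distance between lid and rack_mouth above 0.05 m and contact force between lid and rack below 0.05 N and contact force between the fingers and lid above 0.5 N), for 0.2 s.
At the end, for the whole second after the job is handed in: The lid is on the upright tin in the holder, at rest and released: its centre within 3.5 mm of the tin's axis, its flange less than 1.8 mm above the rim (and not below it by more than 2 mm), its axis within 0.04 rad of vertical (horizontal distance between lid and tin_rim below 0.0035 m and z of lid in the frame of tin between 0.073 and 0.0768 m and angle between lid's own z axis and vertical below 0.04 rad and linear speed of lid below 0.01 m/s); the robot touches nothing.
It fails at once if the lid was forced against the tin with more than 60 N (contact force between lid and tin above 60 N).
It fails at once if the tumbler was shifted by more than 30 mm or tipped (distance of tumbler from where it was at the start of the episode above 0.03 m or angle between tumbler's own z axis and vertical above 0.5 rad).
It fails at once if the toothbrush stand was shifted by more than 30 mm or tipped (distance of stand from where it was at the start of the episode above 0.03 m or angle between stand's own z axis and vertical above 0.5 rad).
It fails at once if the comb was shifted by more than 30 mm or tipped (distance of comb from where it was at the start of the episode above 0.03 m or angle between comb's own z axis and vertical above 0.5 rad).
It also fails if it takes over 54 s, if anything falls off the work surface, if the arm or the gripper's body presses on something with over 40 N, if the wrist force passes 120 N, or if a joint passes its speed limit or range.

### The arm

A 7-joint arm with a two-finger parallel gripper is mounted at the origin on the work surface. World frame = base frame: x ahead of the robot, y to its left, z up, the work surface at z = 0. Lengths are in m, angles in rad, forces in N, time in s.
With the tool pointing down it reaches from about 0.4 to 0.925 m from the base axis. Payload 5.6 kg.
Tool frame: the origin (TCP) lies at the very end of the fingers, on their centre line; the grasp point (between the pads) lies 19 mm behind it; z points along the fingers, y is the line along which they close (so a half turn about z gives the same grasp; the last joint's range is limited). The gripper opens to 85 mm and grips with 20 to 120 N. Pads are 22 mm wide; open, the fingers measure 114 mm over their backs; the gripper's body (76 mm by 85 mm) begins 54 mm behind the grasp point. The pads swing forward as they close: fully open they stand 13 mm farther back than shut.
Start: joints at [1.148, 0.468, -0.012, 1.603, 0.006, 1.071, -0.056], TCP at [0.241, -0.604, 0.231] pointing down, gripper open.
Joint ranges: [-2.53, 2.53], [-0.31, 2.02], [-1.57, 1.55], [0.28, 2.44], [-1.29, 4.43], [0.15, 1.84], [-2.92, 2.92]. Speed limits (rad/s): [2.57, 2.57, 3.14, 3.14, 3.14, 3.14, 3.14].

### API

Orientations are given as a unit quaternion [w, x, y, z].
In Python, from plant import observe, camera, camera_info, sign_off gives the robot as it stands.
- The arm moves only by the tool play_rows, never from a script. Its argument "moves" is a list of rows, each an object with "jaw": the closure, from -1 (fully open) to 1 (shut); "linear": the shift along the tool's x, y, z normalised to -1 to 1, where 1 is 6 cm, a list of three; "roll": the turn about the tool's z normalised to -1 to 1, where 1 is 60 degrees. A call has 1 to 10 rows; each row shifts and turns the commanded pose from where the row before left it, along the tool's axes as they then stand; what a row does not reach is not made up. A row lasts 1/8 s, in which the tool goes at most 62.5 mm and 10.7 degrees, less where a joint would pass 70% of its speed; a pose out of reach is approached as far as the arm can. A call with a number of a shift or a turn outside -1 to 1 is refused whole. A call with a gripper value outside its range is refused whole. The fingers move at their own pace and stop on an object; "squeeze" is the grip in N (left out, the last holds). Time passes only in rows, so rows that do not move let the fingers close. It gives the time, the measured TCP pose, the force, the opening and the grip force at its end, in the units of the state.
- observe(): the state, without advancing time (a new reading comes with each control period).
- camera(name): name is "scene" or "side" or "wrist"; returns the picture (480x640x3 uint8, red, green, blue); there is no depth.
- camera_info(name): a dict with "mtx" (3x3 intrinsics, pixels), "view" (4x4, takes a point from world to camera coordinates). Camera axes: x right, y up, looking along -z (the intrinsics and any distortion apply to the point x, -y, -z); pixel columns grow to the right and rows downward; lengths in m; the calibration is good to about 2 mm. The wrist camera is an equidistant fisheye: a pixel r from the principal point sees the ray r / f radians off the axis. A picture is of the moment at which its call begins: read the wrist's pose just before it. camera_info takes no time and is no camera call; for the wrist camera it gives the pose at the moment of the call.
- sign_off(): hands the job in; it is judged then, once.
The state is a dict: "time": time; "q": joint angles; "qvel": joint speeds; "joint_efforts": joint torques, N m; "tcp_pos": TCP position; "orientation": TCP orientation; "ft_force": force on the tool from outside, world axes, zero at the start; "torque": the same for the moment, N m; "grip_width": finger opening in m; "grip_force": force on a finger pad.
Only numpy, scipy, OpenCV 4.12 (cv2) and the standard library are available. Lean on these libraries where they do the work, as an engineer would, in place of code of your own. Each camera call takes 0.05 s, during which the arm holds its last target. There are 200 camera calls.

## Working session

There is one attempt and no reset: what is moved stays moved. The work goes in short steps, Python scripts to look and compute and a tool call to move; the robot and the scene stay as the last step left them, time stands still between calls to the robot, and variables do not carry over. Pictures are saved under pics/ and viewed, at most 12 in all, crops included, and the job is handed in when it is done.

Besides the shell and the picture viewer there is one more tool, called after ">>>" as a command line: name --argument value ..., lists and objects as JSON in quotes. play_rows: Moves the arm, as the interface text tells. Scaled input: -1 to 1 covers 6 cm each way for a shift and 60 degrees each way for a turn. Its arguments: {"type":"object","properties":{"moves":{"type":"array","items":{"type":"object","properties":{"jaw":{"type":"number"},"linear":{"type":"array","items":{"type":"number","minimum":-1,"maximum":1}},"roll":{"type":"number","minimum":-1,"maximum":1}}}},"squeeze":{"type":"number"}},"required":["moves"]}

```bash
mkdir -p pics; ls; python3 - <<'E'
from plant import *
import cv2
print(observe())
for n in ("scene","side","wrist"):
    i=camera_info(n); print(n,i)
    cv2.imwrite(f"pics/{n}0.png",camera(n)[:,:,::-1])
E
```

```text
pics
{'time': 0.0, 'q': array([ 1.14794435,  0.46841084, -0.01158409,  1.60365894,  0.00600867,
        1.07140237, -0.0563051 ]), 'qvel': array([-0.00066108,  0.00021257,  0.00046585,  0.00159417, -0.00046165,
       -0.00013714, -0.00085314]), 'joint_efforts': array([-1.51610184e-04, -5.32397032e+01,  2.12542521e-02, -2.51308358e+01,
        1.13420762e-02,  7.73575885e-03,  2.03425151e-05]), 'tcp_pos': array([ 0.24071662, -0.60316074,  0.23030187]), 'orientation': array([-8.89826753e-04,  9.82025478e-01,  1.88746149e-01, -2.44103079e-04]), 'ft_force': array([-0.81051772, -0.50934788, -0.21152732]), 'torque': array([-0.01002373,  0.05262602,  0.02906672]), 'grip_force': 0.0, 'grip_width': 0.0853301521385872}
scene {'mtx': array([[460.47141757,   0.        , 322.1430833 ],
       [  0.        , 460.47141757, 238.39138988],
       [  0.        ,   0.        ,   1.        ]]), 'view': array([[ 0.68433611,  0.72897196,  0.01685136, -0.54282141],
       [-0.52490397,  0.47645907,  0.70531026,  0.24302705],
       [ 0.50612242, -0.49151463,  0.70869843, -1.11560331],
       [ 0.        ,
[... 187 characters left out ...]
     ,   1.        ]]), 'view': array([[ 0.92209831, -0.38652656, -0.01821876, -0.56105489],
       [ 0.28970288,  0.65837081,  0.69470865, -0.31238378],
       [-0.25652864, -0.64586771,  0.71906047, -0.50280842],
       [ 0.        ,  0.        ,  0.        ,  1.        ]])}
wrist {'mtx': array([[371.64829954,   0.        , 322.5359595 ],
       [  0.        , 371.64829954, 236.5536218 ],
       [  0.        ,   0.        ,   1.        ]]), 'view': array([[ 0.37078876, -0.92871575, -0.0016613 , -0.64891338],
       [ 0.89040112,  0.35599906, -0.28363801,  0.03679358],
       [ 0.26401051,  0.10369057,  0.95892999, -0.37754049],
       [ 0.        ,  0.        ,  0.        ,  1.        ]])}
```

View pics/scene0.png

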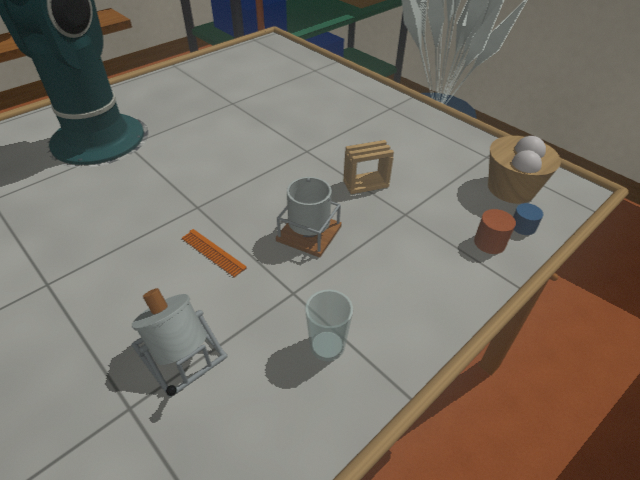

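View pics/side0.png

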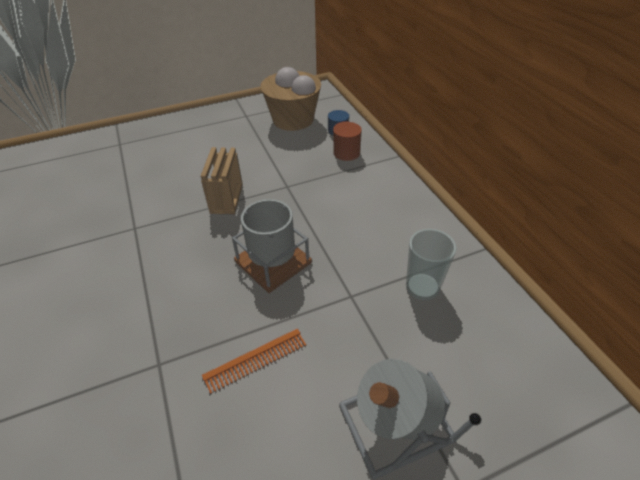

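The scene view shows the knob at about (154,300) and the tin mouth at about (309,192). The side view has the knob at (384,395) and the tin mouth at (268,220). The tumbler, comb and stand are well separated from both. Next I'll zoom in to measure.

```bash
cat > h.py <<'E'
import numpy as np,cv2
from plant import *
def ray(n,uv,info=None):
    i=info or camera_info(n);K=i["mtx"];V=i["view"];R=V[:3,:3];c=-R.T@V[:3,3]
    x=(uv[0]-K[0,2])/K[0,0];y=(uv[1]-K[1,2])/K[1,1]
    if n=="wrist":
        t=np.hypot(x,y);s=np.sin(t)/t if t>1e-9 else 1;d=np.array([x*s,-y*s,-np.cos(t)])
    else: d=np.array([x,-y,-1.])
    d=R.T@d;return c,d/np.linalg.norm(d)
def plane(n,uv,z,info=None):
    c,d=ray(n,uv,info);return c+d*(z-c[2])/d[2]
def tri(rs):
    A=sum(np.eye(3)-np.outer(d,d) for c,d in rs);b=sum((np.eye(3)-np.outer(d,d))@c for c,d in rs)
    p=np.linalg.solve(A,b);return p,[np.linalg.norm((np.eye(3)-np.outer(d,d))@(p-c)) for c,d in rs]
def proj(n,p,info=None):
    i=info or camera_info(n);K=i["mtx"];V=i["view"];q=V[:3,:3]@p+V[:3,3];x,y,z=q[0],-q[1],-q[2]
    if n=="wrist":
        r=np.hypot(x,y);t=np.arctan2(r,z);x,y,z=x*t/r,y*t/r,1.
    return np.array([K[0,0]*x/z+K[0,2],K[1,1]*y/z+K[1,2]])
def brown(im,box):
    h=cv2.cvtColor(im,cv2.COLOR_BGR2HSV);m=cv2.inRange(h,(3,90,50),(18,255,255));k=np.zeros_like(m)
    x0,y0,x1,y1=box;k[y0:y1,x0:x1]=m[y0:y1,x0:x1];n,l,s,c=cv2.connectedComponentsWithStats(k)
    j=1+np.argmax(s[1:,4]);return l==j,c[j],s[j]
E
python3 - <<'E'
from h import *
s=cv2.imread("pics/scene0.png");d=cv2.imread("pics/side0.png")
r=[]
for n,im,b in(("scene",s,(130,280,180,320)),("side",d,(360,375,410,415))):
    m,c,st=brown(im,b);print(n,c,st);r.append(ray(n,c))
print("knob",tri(r))
a=plane("scene",(309,192),.109);b=plane("side",(268,220),.109);print("tin",a,b,tri([ray("scene",(309,192)),ray("side",(268,220))]))
cr=lambda im,x,y,w=100,h=75:cv2.resize(im[y:y+h,x:x+w],(400,300),interpolation=cv2.INTER_CUBIC)
cv2.imwrite("pics/c.png",np.vstack([np.hstack([cr(s,120,280),cr(s,260,170)]),np.hstack([cr(d,340,350),cr(d,220,195)])]))
E
```

```text
scene [154.94179894 300.83333333] [143 289  24  25 378]
side [383.42495127 394.6374269 ] [370 383  28  24 513]
knob (array([ 0.61848599, -0.16262797,  0.10050541]), [np.float64(0.0001502864615700535), np.float64(0.00015028646156998177)])
tin [0.59280031 0.15374967 0.109     ] [0.58714189 0.14557276 0.109     ] (array([0.58874393, 0.15598697, 0.10241938]), [np.float64(0.0024531786943094358), np.float64(0.0024531786943094006)])
```

View pics/c.png

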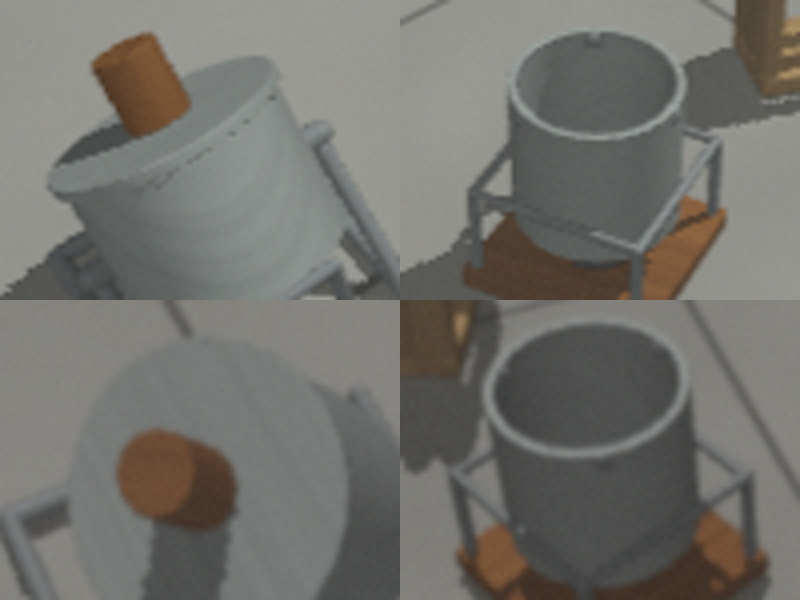

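View pics/wrist0.png

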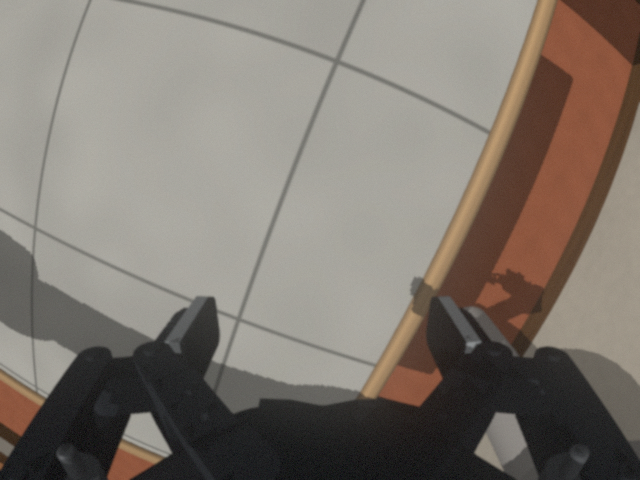

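The crops show the tin rim clean in both views, with ellipse centres at about scene (309.5,191) and side (266.8,217). The knob's top face centre is at about scene (151,294) and side (379,393). The wrist picture only shows the table edge between the open fingers.

```bash
python3 - <<'E'
from h import *
S=(309.5,191.);D=(266.75,216.9)
print("tin",plane("scene",S,.109),plane("side",D,.109),tri([ray("scene",S),ray("side",D)]))
print("diam",np.linalg.norm((plane("scene",(287.5,189),.109)-plane("scene",(331.5,193),.109))))
t,e=tri([ray("scene",(151,294)),ray("side",(379.25,393.2))]);print("top",t,e)
k=np.array([.6185,-.1626,.1005]);a=t-k;print("lean az deg",np.degrees(np.arctan2(a[1],a[0])),np.degrees(np.arctan2(np.hypot(*a[:2]),a[2])))
# flange ellipse in side view by edge colour
d=cv2.imread("pics/side0.png");
for n,uv,z in(("side",(340+68/4,350+180/4),.089),):print(plane(n,uv,z))
o=observe();p=np.array(o["tcp_pos"]);q=o["orientation"]
from scipy.spatial.transform import Rotation as R
r=R.from_quat(np.r_[q[1:],q[0]]).as_matrix();print(r)
V=camera_info("wrist")["view"];c=-V[:3,:3].T@V[:3,3];print("cam in tool",r.T@(c-p),"axis in tool",r.T@(-V[2,:3]))
print("move in tool to knob xy",r.T@(k-p)/.06)
E
```

```text
tin [0.59132999 0.15626765 0.109     ] [0.58753643 0.15290759 0.109     ] (array([0.58847554, 0.15833927, 0.10509449]), [np.float64(0.0008834421989278538), np.float64(0.0008834421989278332)])
diam 0.0787105852870853
top [ 0.61223796 -0.16285564  0.11018335] [np.float64(1.5633525139544335e-05), np.float64(1.563352513953324e-05)]
lean az deg -177.66229660907504 32.91174085390922
[ 0.59447407 -0.14689152  0.089     ]
[[ 9.28799142e-01  3.70583050e-01 -5.96909449e-04]
 [ 3.70583515e-01 -9.28798368e-01  1.20436704e-03]
 [-1.08090508e-04 -1.33981988e-03 -9.99999097e-01]]
cam in tool [ 0.07193826 -0.00021643 -0.14096571] axis in tool [-2.83523862e-01 -1.21911849e-05  9.58965182e-01]
move in tool to knob xy [ 8.57040585 -4.48644566  2.1727702 ]
```

>>> play_rows --moves '[{"linear":[0.75,-0.49,-0.03],"jaw":-1},{"linear":[0.75,-0.49,-0.03],"jaw":-1},{"linear":[0.75,-0.49,-0.03],"jaw":-1},{"linear":[0.75,-0.49,-0.03],"jaw":-1},{"linear":[0.75,-0.49,-0.03],"jaw":-1},{"linear":[0.75,-0.49,-0.03],"jaw":-1},{"linear":[0.75,-0.49,-0.03],"jaw":-1},{"linear":[0.75,-0.49,-0.03],"jaw":-1},{"linear":[0.75,-0.49,-0.03],"jaw":-1},{"linear":[0.75,-0.49,-0.03],"jaw":-1}]'

```text
schema error: expected keys jaw, linear, roll
```

>>> play_rows --moves '[{"roll":0.17,"jaw":-1},{"roll":0.17,"jaw":-1},{"roll":0.02,"jaw":-1},{"jaw":-1},{"jaw":-1}]'

```text
schema error: expected keys jaw, linear, roll
```

```bash
python3 - <<'E'
from h import *
o=observe();i=camera_info("wrist");im=camera("wrist")[:,:,::-1].copy();cv2.imwrite("pics/w1.png",im);np.save("w1.npy",i)
print(o["tcp_pos"],o["orientation"],o["ft_force"],proj("wrist",np.array([.6185,-.1626,.1005]),i))
E
```

```text
[ 0.24072272 -0.60334028  0.23056102] [-6.47680192e-04  9.82038264e-01  1.88680674e-01 -1.79473648e-04] [-0.23036621  0.06277099  0.4117834 ] [  87.44281518 -201.65135125]
```

View pics/w1.png

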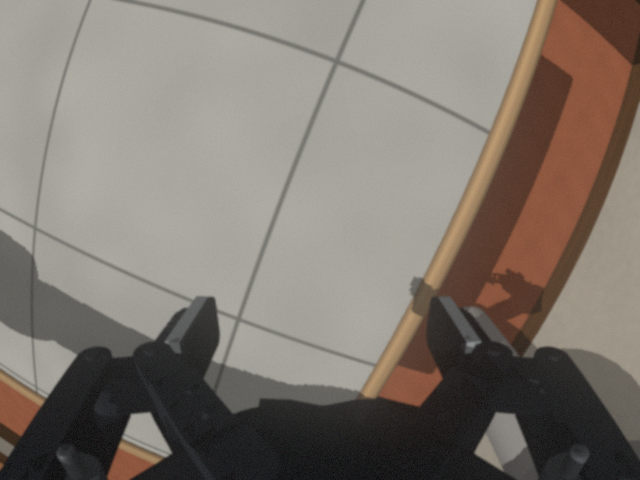

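The view hasn't changed, because every row needs all three keys and both calls were refused. I'll resend them in full.

>>> play_rows --moves '[{"linear":[0.75,-0.49,-0.03],"jaw":-1,"roll":0},{"linear":[0.75,-0.49,-0.03],"jaw":-1,"roll":0},{"linear":[0.75,-0.49,-0.03],"jaw":-1,"roll":0},{"linear":[0.75,-0.49,-0.03],"jaw":-1,"roll":0},{"linear":[0.75,-0.49,-0.03],"jaw":-1,"roll":0},{"linear":[0.75,-0.49,-0.03],"jaw":-1,"roll":0},{"linear":[0.75,-0.49,-0.03],"jaw":-1,"roll":0},{"linear":[0.75,-0.49,-0.03],"jaw":-1,"roll":0},{"linear":[0.75,-0.49,-0.03],"jaw":-1,"roll":0},{"linear":[0.75,-0.49,-0.03],"jaw":-1,"roll":0}]'

```text
time: 1.45
tcp_pos: [0.5507, -0.1625, 0.2493]
orientation: [0.0, 0.982, 0.189, 0.0]
ft_force: [0.4, 0.1, 0.5]
grip_width: 0.0858
grip_force: 0.0
```

>>> play_rows --moves '[{"linear":[0,0,0],"roll":0.17,"jaw":-1},{"linear":[0,0,0],"roll":0.17,"jaw":-1},{"linear":[0,0,0],"roll":0.02,"jaw":-1},{"linear":[0,0,0],"roll":0,"jaw":-1}]'

```text
time: 1.95
tcp_pos: [0.5498, -0.1639, 0.2492]
orientation: [0.0, 1.0, 0.003, -0.0]
ft_force: [-0.1, -0.5, -0.5]
grip_width: 0.0856
grip_force: 0.0
```

```bash
python3 - <<'E'
from h import *
o=observe();i=camera_info("wrist");im=camera("wrist")[:,:,::-1].copy();cv2.imwrite("pics/w2.png",im);np.save("w2.npy",i)
print(o["tcp_pos"],o["orientation"],o["ft_force"],proj("wrist",np.array([.6185,-.1626,.1005]),i))
E
```

```text
[ 0.54980809 -0.16386118  0.2492065 ] [ 5.43871274e-06  9.99996638e-01  2.59182913e-03 -8.45891864e-05] [-0.1247822  -0.51533972 -0.46580074] [321.49881084 133.71068481]
```

View pics/w2.png

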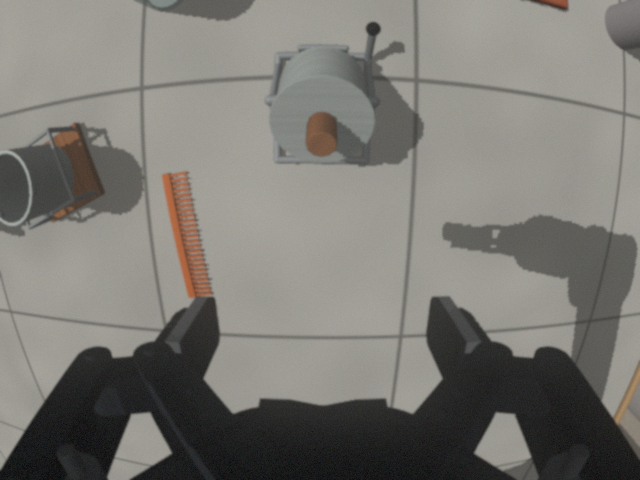

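The rack sits almost square to the world axes (front bar level at row 163). The lid leans towards -x, and the knob is at (321,134), exactly where my triangulated point projects. The table in front of the rack is free.

Plan:
1. Grip the knob across y.
2. Draw the lid out along its lean.
3. Drop it level on the free table in front.
4. Regrip it upright and place it on the tin.

>>> play_rows --moves '[{"linear":[0.52,-0.02,0],"roll":0,"jaw":-1},{"linear":[0.52,0,0],"roll":0,"jaw":-1},{"linear":[0,0,0.6],"roll":0,"jaw":-1},{"linear":[0,0,0.6],"roll":0,"jaw":-0.5},{"linear":[0,0,0.6],"roll":0,"jaw":-0.3},{"linear":[0,0,0.5],"roll":0,"jaw":-0.1},{"linear":[0,0,0.25],"roll":0,"jaw":0},{"linear":[0,0,0.1],"roll":0,"jaw":0},{"linear":[0,0,0],"roll":0,"jaw":0}]'

```text
time: 3.12
tcp_pos: [0.6128, -0.1626, 0.0908]
orientation: [0.0, 1.0, 0.001, 0.0]
ft_force: [-0.1, -0.0, -0.0]
grip_width: 0.0428
grip_force: 0.0
```

```bash
python3 - <<'E'
from h import *
cv2.imwrite("pics/w3.png",np.hstack([camera("wrist")[:,:,::-1][120:,140:500],camera("side")[:,:,::-1][120:,280:]]))
E
```

```text
(no output)
```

View pics/w3.png

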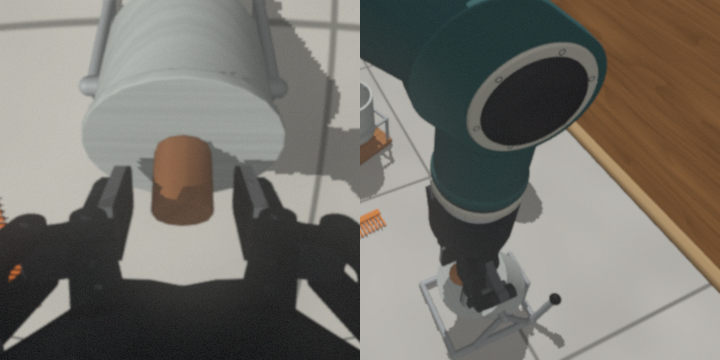

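The knob (crop 182,180) is centred between the pads, so I can close.

>>> play_rows --moves '[{"linear":[0,0,0],"roll":0,"jaw":1},{"linear":[0,0,0],"roll":0,"jaw":1},{"linear":[0,0,0],"roll":0,"jaw":1},{"linear":[0,0,0],"roll":0,"jaw":1},{"linear":[0,0,0],"roll":0,"jaw":1}]' --squeeze 50

```text
time: 3.85
tcp_pos: [0.6129, -0.1626, 0.0915]
orientation: [0.0, 1.0, 0.001, 0.001]
ft_force: [-1.6, 1.4, 5.3]
grip_width: 0.0219
grip_force: 49.0
```

>>> play_rows --moves '[{"linear":[-0.08,0,-0.11],"roll":0,"jaw":1},{"linear":[-0.08,0,-0.11],"roll":0,"jaw":1},{"linear":[-0.08,0,-0.11],"roll":0,"jaw":1},{"linear":[-0.12,0,-0.18],"roll":0,"jaw":1},{"linear":[-0.12,0,-0.18],"roll":0,"jaw":1},{"linear":[-0.3,0,-0.4],"roll":0,"jaw":1},{"linear":[-0.3,0,-0.4],"roll":0,"jaw":1},{"linear":[0,0,0],"roll":0,"jaw":1},{"linear":[0,0,0],"roll":0,"jaw":1}]'

```text
time: 4.97
tcp_pos: [0.5476, -0.1626, 0.1796]
orientation: [0.0, 1.0, 0.001, 0.0]
ft_force: [0.5, 0.3, -1.6]
grip_width: 0.0224
grip_force: 49.0
```

```bash
python3 - <<'E'
from h import *
o=observe();print(o["tcp_pos"],o["ft_force"],o["grip_width"],o["grip_force"])
cv2.imwrite("pics/w4.png",np.hstack([camera("wrist")[:,:,::-1][120:,140:500],camera("scene")[:,:,::-1][120:,20:380]]))
E
```

```text
[ 0.54758361 -0.16264245  0.17960545] [ 0.54046815  0.32401863 -1.5685552 ] 0.02241760790743843 48.972015380859375
```

View pics/w4.png

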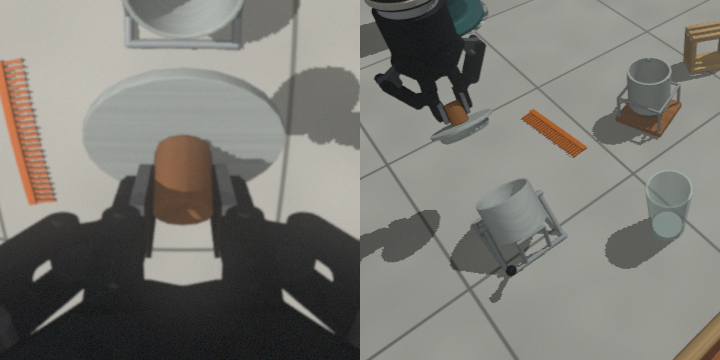

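The lid is held clear with its tilt unchanged, comb and rack untouched. I'll bring it back over open table and down to just above contact.

>>> play_rows --moves '[{"linear":[-0.5,0,0.2],"roll":0,"jaw":1},{"linear":[-0.45,0,0.4],"roll":0,"jaw":1},{"linear":[0,0,0.5],"roll":0,"jaw":1},{"linear":[0,0,0.5],"roll":0,"jaw":1},{"linear":[0,0,0.5],"roll":0,"jaw":1},{"linear":[0,0,0.25],"roll":0,"jaw":1},{"linear":[0,0,0.04],"roll":0,"jaw":1},{"linear":[0,0,0],"roll":0,"jaw":1}]'

```text
time: 6.08
tcp_pos: [0.4911, -0.1629, 0.0367]
orientation: [0.0, 1.0, 0.001, 0.0]
ft_force: [-0.4, 0.1, -1.0]
grip_width: 0.0219
grip_force: 49.0
```

>>> play_rows --moves '[{"linear":[0,0,0.03],"roll":0,"jaw":1},{"linear":[0,0,0.02],"roll":0,"jaw":1},{"linear":[0,0,0],"roll":0,"jaw":1}]' --squeeze 20

```text
time: 6.45
tcp_pos: [0.4909, -0.163, 0.0337]
orientation: [0.0, 1.0, 0.001, 0.001]
ft_force: [0.8, 0.9, 0.0]
grip_width: 0.022
grip_force: 49.0
```

>>> play_rows --moves '[{"linear":[0,0,0],"roll":0,"jaw":0.3},{"linear":[0,0,0],"roll":0,"jaw":0.2},{"linear":[0,0,0],"roll":0,"jaw":0.1},{"linear":[0,0,0],"roll":0,"jaw":0},{"linear":[0,0,0],"roll":0,"jaw":0}]'

```text
time: 7.08
tcp_pos: [0.4905, -0.1628, 0.0332]
orientation: [0.0, 1.0, 0.001, -0.0]
ft_force: [0.1, -0.5, -0.7]
grip_width: 0.043
grip_force: 0.0
```

```bash
python3 - <<'E'
from h import *
o=observe();print(o["tcp_pos"],o["ft_force"],o["grip_width"],o["grip_force"])
i=camera_info("wrist");a=camera("wrist")[:,:,::-1].copy();s=camera("scene")[:,:,::-1].copy()
cv2.imwrite("pics/wr5.png",a);cv2.imwrite("pics/sc5.png",s);np.save("w5.npy",i)
cv2.imwrite("pics/w5.png",np.hstack([a[120:,140:500],s[:360,20:380]]))
E
```

```text
[ 0.49047808 -0.16280942  0.03324597] [ 0.13501167 -0.492618   -0.72579153] 0.04297884528398872 0.0
```

View pics/w5.png

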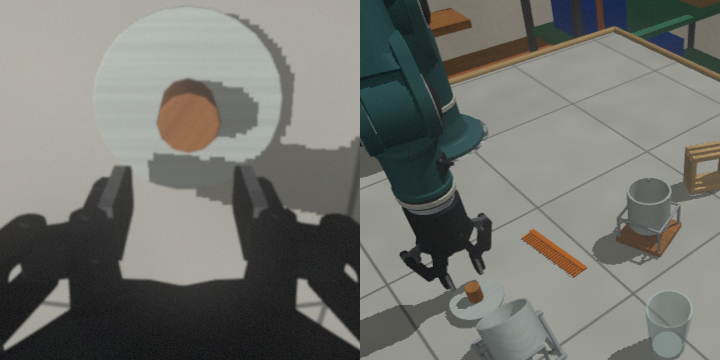

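The lid is flat on the table, knob up, with the top face centre at about full-frame (328.5,242). Next I'll compute the regrip and refine the tin centre numerically.

```bash
python3 - <<'E'
from h import *
i=np.load("w5.npy",allow_pickle=True).item()
a=cv2.imread("pics/wr5.png");s=cv2.imread("pics/sc5.png")
c=plane("wrist",(328.5,242),.046,i);l=plane("wrist",(297,242),.046,i);r=plane("wrist",(360,242),.046,i)
print("knob top",c,"diam",np.linalg.norm(l-r))
# flange outline (crop 94..281 wide): top z .016
l=plane("wrist",(234,215),.016,i);r=plane("wrist",(421,215),.016,i);print("flange",(l+r)/2,np.linalg.norm(l-r))
m,cc,st=brown(s,(470,270,520,315)) if 0 else brown(s,(480,275,510,310));print(cc,st,plane("scene",cc,.031))
# tin rim from the earlier scene+side stills: bright rim, ellipse of its outer contour
for n,f,(x,y) in(("scene","pics/scene0.png",(309,191)),("side","pics/side0.png",(267,217))):
    g=cv2.cvtColor(cv2.imread(f),cv2.COLOR_BGR2GRAY).astype(float);P=[]
    for t in np.linspace(0,2*np.pi,120,endpoint=False):
        # predicted outer rim direction; take brightest ring point
        w=plane(n,(x,y),.109)
        v=[(g[int(round(p[1])),int(round(p[0]))],k) for k in np.arange(.033,.044,.0005) for p in[proj(n,w+k*np.array([np.cos(t),np.sin(t),0]))]]
        b,k=max(v);
        P.append(w+k*np.array([np.cos(t),np.sin(t),0]))
    P=np.array(P)[:,:2];keep=np.ones(len(P),bool)
    for _ in range(5):
        A=np.c_[2*P[keep],np.ones(keep.sum())];z=np.linalg.lstsq(A,(P[keep]**2).sum(1),rcond=None)[0]
        R=np.sqrt(z[2]+z[0]**2+z[1]**2);e=abs(np.hypot(*(P-z[:2]).T)-R);keep=e<max(.001,1.5*np.median(e))
    print(n,"tin",z[:2],"R",R,keep.sum(),np.median(e))
E
```

```text
knob top [ 0.52235762 -0.16475821  0.046     ] diam 0.022827328228443928
flange [ 0.52556945 -0.16490587  0.016     ] 0.08346695207323876
[506.         305.88461538] [500 300  10  10  52] [0.94799978 0.26024606 0.031     ]
scene tin [0.58717821 0.15768511] R 0.039255572120463995 79 0.0006348507395033988Traceback (most recent call last):
  File "<stdin>", line 15, in <module>
  File "h.py", line 16, in proj
    i=info or camera_info(n);K=i["mtx"];V=i["view"];q=V[:3,:3]@p+V[:3,3];x,y,z=q[0],-q[1],-q[2]
              ~~~~~~~~~~~^^^
ValueError: time passes only in moves, steps and waits
```

>>> play_rows --moves '[{"linear":[0,0.03,0],"roll":0,"jaw":0},{"linear":[0.27,0,0],"roll":0,"jaw":0},{"linear":[0.27,0,0],"roll":0,"jaw":0},{"linear":[0,0,0.1],"roll":0,"jaw":0},{"linear":[0,0,0.1],"roll":0,"jaw":0},{"linear":[0,0,0],"roll":0,"jaw":0}]'

```text
time: 7.92
tcp_pos: [0.5217, -0.1644, 0.0203]
orientation: [-0.0, 1.0, 0.001, -0.001]
ft_force: [-0.4, 0.6, -0.6]
grip_width: 0.043
grip_force: 0.0
```

>>> play_rows --moves '[{"linear":[0,0,0],"roll":0,"jaw":0.4},{"linear":[0,0,0],"roll":0,"jaw":1},{"linear":[0,0,0],"roll":0,"jaw":1},{"linear":[0,0,0],"roll":0,"jaw":1},{"linear":[0,0,0],"roll":0,"jaw":1}]' --squeeze 60

```text
time: 8.55
tcp_pos: [0.5229, -0.1646, 0.0215]
orientation: [0.0, 1.0, 0.001, 0.0]
ft_force: [-2.1, -0.2, 2.6]
grip_width: 0.0221
grip_force: 58.8
```

```bash
python3 - <<'E'
from h import *
i=camera_info("wrist");o=observe();a=camera("wrist")[:,:,::-1].copy();cv2.imwrite("pics/wr6.png",a)
m,c,st=brown(a,(240,150,420,360));print(o["tcp_pos"],o["ft_force"],o["grip_width"],c,st)
E
```

```text
[ 0.52292342 -0.16458666  0.02146159] [-2.11600762 -0.21516809  2.61258004] 0.022055809045798676 [322.95031315 332.80668058] [ 293  304   61   55 2395]
```

>>> play_rows --moves '[{"linear":[0,0,-0.2],"roll":0,"jaw":1},{"linear":[0,0,-0.6],"roll":0,"jaw":1},{"linear":[0,0,-0.8],"roll":0,"jaw":1},{"linear":[0,0,-0.8],"roll":0,"jaw":1},{"linear":[0,0,-0.8],"roll":0,"jaw":1},{"linear":[-0.2,-0.7,0],"roll":0,"jaw":1},{"linear":[-0.18,-0.7,0],"roll":0,"jaw":1},{"linear":[0,-0.8,0],"roll":0,"jaw":1},{"linear":[0,-0.8,0],"roll":0,"jaw":1}]'

```text
time: 9.72
tcp_pos: [0.4994, 0.0167, 0.2141]
orientation: [0.0, 1.0, 0.001, 0.001]
ft_force: [1.4, -0.1, -1.1]
grip_width: 0.0224
grip_force: 58.8
```

>>> play_rows --moves '[{"linear":[0,-0.8,0],"roll":0,"jaw":1},{"linear":[0,-0.8,0],"roll":0,"jaw":1},{"linear":[0,-0.77,0],"roll":0,"jaw":1},{"linear":[0,0,0],"roll":0,"jaw":1},{"linear":[0,0,0],"roll":0,"jaw":1},{"linear":[0,0,0],"roll":0,"jaw":1}]'

```text
time: 10.48
tcp_pos: [0.4994, 0.156, 0.2134]
orientation: [0.0, 1.0, 0.0, 0.0]
ft_force: [-0.5, -0.6, -0.6]
grip_width: 0.0219
grip_force: 58.9
```

```bash
python3 - <<'E'
from h import *
i=camera_info("wrist");o=observe();a=camera("wrist")[:,:,::-1].copy();cv2.imwrite("pics/wr7.png",a);np.save("w7.npy",i)
print(o["tcp_pos"],o["orientation"],o["ft_force"],o["grip_width"],proj("wrist",np.array([.5875,.157,.109]),i))
b=a.copy();cv2.imwrite("pics/w7.png",cv2.resize(b[0:420,120:520],(800,840))[:600])
E
```

```text
[0.49940669 0.15604653 0.21335419] [3.94260378e-04 9.99999892e-01 2.45324277e-04 3.18134424e-05] [-0.54600997 -0.62165171 -0.649236  ] 0.021899251968431104 [321.22630177 105.12201563]
```

View pics/w7.png

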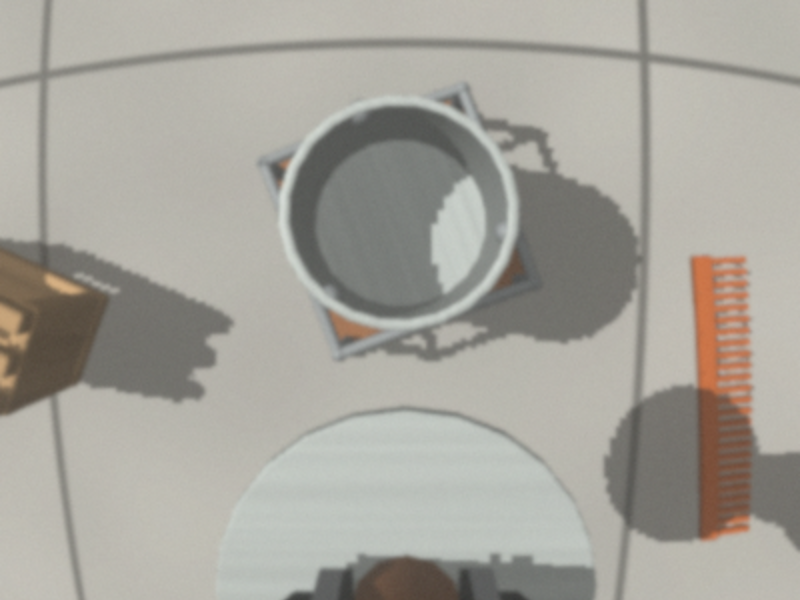

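The wrist view shows the tin mouth with its outer edge spanning full-frame u 259–379.5 and v 48–165.5. The flange's front edge is at (321.5,204), with its sides at u 228.5 and 418.

```bash
python3 - <<'E'
from h import *
i=np.load("w7.npy",allow_pickle=True).item();P=lambda u,v,z:plane("wrist",(u,v),z,i)[:2]
l,r,t,b=P(259,107,.109),P(379.5,107,.109),P(319.25,48,.109),P(319.25,165.5,.109)
print("tin",(t[0]+b[0])/2,(l[1]+r[1])/2,"diam",t[0]-b[0],l[1]-r[1])
z=.2079;f=P(321.5,204,z);L=P(228.5,295,z);R=P(418,295,z)
print("flange front",f,"sides",L,R,L[1]-R[1],"lid c",f[0]-.043,(L[1]+R[1])/2)
a=cv2.imread("pics/wr7.png");m,c,s=brown(a,(270,270,380,420));print("knob",c,s)
print("knob far edge x",P(c[0],s[1],.2379 if 0 else .2134-.0105+.035),"TCP .4994 .1560")
# least-squares circles from edge pixels of bright rim
g=cv2.GaussianBlur(cv2.cvtColor(a,cv2.COLOR_BGR2GRAY),(3,3),0);m=(g>185).astype(np.uint8);m[175:]=0;m[:,:250]=0;m[:,390:]=0;m[:40]=0
ys,xs=np.nonzero(m);print(len(xs))
if len(xs)>50:
    Q=np.array([P(x,y,.109) for x,y in zip(xs,ys)]);k=np.abs(np.hypot(*(Q-[.588,.157]).T)-.038)<.004;Q=Q[k]
    q=np.linalg.lstsq(np.c_[2*Q,np.ones(len(Q))],(Q**2).sum(1),rcond=None)[0];print("fit",q[:2],np.sqrt(q[2]+q[0]**2+q[1]**2),len(Q))
E
```

```text
tin 0.5868095399374785 0.1583302815741879 diam 0.0785285311597046 0.07875846743106714
flange front [0.54156931 0.156618  ] sides [0.50082175 0.19799604] [0.50082004 0.11367558] 0.08432045970925818 lid c 0.4985693071182285 0.1558358097850408
knob [323.02901598 332.79688814] [ 293  305   60   54 2378]
knob far edge x [0.51184709 0.15603568] TCP .4994 .1560
2155
fit [0.58774582 0.15915274] 0.03766844853757319 1204
```

Lid to tin offset is +88 mm in x and +2 mm in y. I'll move over it and stop just above the dimple contact height.

>>> play_rows --moves '[{"linear":[0.5,-0.04,0],"roll":0,"jaw":1},{"linear":[0.5,0,0],"roll":0,"jaw":1},{"linear":[0.47,0,0],"roll":0,"jaw":1},{"linear":[0,0,0.4],"roll":0,"jaw":1},{"linear":[0,0,0.4],"roll":0,"jaw":1},{"linear":[0,0,0.3],"roll":0,"jaw":1},{"linear":[0,0,0.2],"roll":0,"jaw":1},{"linear":[0,0,0.1],"roll":0,"jaw":1},{"linear":[0,0,0],"roll":0,"jaw":1},{"linear":[0,0,0],"roll":0,"jaw":1}]'

```text
time: 11.78
tcp_pos: [0.5879, 0.1605, 0.13]
orientation: [-0.0, 1.0, 0.001, 0.001]
ft_force: [0.2, 0.5, 0.4]
grip_width: 0.0226
grip_force: 58.8
```

>>> play_rows --moves '[{"linear":[0,0,0.04],"roll":0,"jaw":1},{"linear":[0,0,0.04],"roll":0,"jaw":1},{"linear":[0,0,0],"roll":0,"jaw":1},{"linear":[0,0,0],"roll":0,"jaw":1}]'

```text
time: 12.28
tcp_pos: [0.5879, 0.1601, 0.1248]
orientation: [-0.0, 1.0, 0.001, 0.001]
ft_force: [0.4, 0.4, 1.5]
grip_width: 0.0218
grip_force: 59.0
```

>>> play_rows --moves '[{"linear":[0,0,0.04],"roll":0,"jaw":1},{"linear":[0,0,0.03],"roll":0,"jaw":1},{"linear":[0,0,0],"roll":0,"jaw":1},{"linear":[0,0,0],"roll":0,"jaw":1}]'

```text
time: 12.78
tcp_pos: [0.5879, 0.1601, 0.1205]
orientation: [-0.0, 1.0, 0.001, 0.0]
ft_force: [2.3, -1.8, 3.6]
grip_width: 0.0222
grip_force: 59.3
```

Contact has begun. The side forces (+x, -y) say the lid is about a millimetre off, so I'll ease it over.

>>> play_rows --moves '[{"linear":[0.01,0.02,-0.03],"roll":0,"jaw":1},{"linear":[0.01,0.01,0],"roll":0,"jaw":1},{"linear":[0,0,0.03],"roll":0,"jaw":1},{"linear":[0,0,0],"roll":0,"jaw":1},{"linear":[0,0,0],"roll":0,"jaw":1}]'

```text
time: 13.4
tcp_pos: [0.5884, 0.1585, 0.1201]
orientation: [0.0, 1.0, 0.001, -0.0]
ft_force: [0.7, 0.3, 2.3]
grip_width: 0.0221
grip_force: 59.2
```

```bash
python3 - <<'E'
from h import *
for k in range(3):
    o=observe();camera("side");print(o["tcp_pos"],o["ft_force"],o["torque"])
E
```

```text
[0.58844195 0.15845799 0.12013427] [0.68735989 0.33037491 2.26536831] [-0.09845266 -0.17086523 -0.02098476]
[0.58847825 0.15844404 0.12018044] [ 1.19953073 -0.77714305  3.0294918 ] [-0.10194384 -0.15475142 -0.04836267]
[0.58848482 0.15843361 0.120196  ] [ 1.68379466 -1.63245169  2.17948334] [-0.10216481 -0.13615308 -0.0578108 ]
```

>>> play_rows --moves '[{"linear":[0.005,0.005,0.03],"roll":0,"jaw":1},{"linear":[0,0,0.03],"roll":0,"jaw":1},{"linear":[0,0,0.03],"roll":0,"jaw":1},{"linear":[0,0,0.03],"roll":0,"jaw":1},{"linear":[0,0,0],"roll":0,"jaw":1},{"linear":[0,0,0],"roll":0,"jaw":1}]'

```text
time: 14.3
tcp_pos: [0.5888, 0.1584, 0.1134]
orientation: [-0.0, 1.0, 0.002, -0.0]
ft_force: [-0.8, -0.4, 6.1]
grip_width: 0.0224
grip_force: 59.4
```

>>> play_rows --moves '[{"linear":[0,0,0.03],"roll":0,"jaw":1},{"linear":[0,0,0.03],"roll":0,"jaw":1},{"linear":[0,0,0],"roll":0,"jaw":1},{"linear":[0,0,0],"roll":0,"jaw":1}]'

```text
time: 14.8
tcp_pos: [0.5888, 0.1584, 0.1101]
orientation: [0.0, 1.0, 0.001, -0.0]
ft_force: [-1.7, -1.0, 8.1]
grip_width: 0.0222
grip_force: 59.5
```

>>> play_rows --moves '[{"linear":[0,0,0.03],"roll":0,"jaw":1},{"linear":[0,0,0.03],"roll":0,"jaw":1},{"linear":[0,0,0],"roll":0,"jaw":1},{"linear":[0,0,0],"roll":0,"jaw":1}]'

```text
time: 15.3
tcp_pos: [0.5893, 0.1587, 0.1066]
orientation: [-0.0, 1.0, 0.002, 0.001]
ft_force: [0.2, -0.3, 7.9]
grip_width: 0.0221
grip_force: 59.7
```

>>> play_rows --moves '[{"linear":[0,0,0.03],"roll":0,"jaw":1},{"linear":[0,0,0.03],"roll":0,"jaw":1},{"linear":[0,0,0],"roll":0,"jaw":1},{"linear":[0,0,0],"roll":0,"jaw":1}]'

```text
time: 15.8
tcp_pos: [0.5893, 0.1587, 0.1033]
orientation: [-0.0, 1.0, 0.002, 0.001]
ft_force: [-1.4, -0.1, 10.9]
grip_width: 0.0221
grip_force: 59.7
```

>>> play_rows --moves '[{"linear":[0,0,0.03],"roll":0,"jaw":1},{"linear":[0,0,0.03],"roll":0,"jaw":1},{"linear":[0,0,0],"roll":0,"jaw":1},{"linear":[0,0,0],"roll":0,"jaw":1}]'

```text
time: 16.3
tcp_pos: [0.5893, 0.1587, 0.1]
orientation: [-0.0, 1.0, 0.002, 0.001]
ft_force: [-1.3, -0.3, 11.5]
grip_width: 0.0222
grip_force: 59.8
```

```bash
python3 - <<'E'
from h import *
for k in range(6):
    o=observe();camera("scene");print(o["tcp_pos"][2],o["ft_force"])
E
```

```text
0.10002768692941238 [-1.2590619  -0.25733971 11.45758243]
0.10001863110730397 [-1.22816598 -0.94227038 12.2629554 ]
0.09998923280617307 [-1.97184244 -0.29002574 11.44742533]
0.10003835255035881 [-1.82430981 -1.10280548 11.59463648]
0.1000557270710757 [-1.634289    0.12372388 12.47805971]
0.10003876313714112 [-1.72359575 -0.62451969 12.13297611]
```

About 12 N with the tin sunk roughly 17 mm, which fits home. I'll go a few mm more, to the spring's stop, to make sure.

>>> play_rows --moves '[{"linear":[0,0,0.02],"roll":0,"jaw":1},{"linear":[0,0,0.02],"roll":0,"jaw":1},{"linear":[0,0,0],"roll":0,"jaw":1},{"linear":[0,0,0],"roll":0,"jaw":1}]'

```text
time: 17.1
tcp_pos: [0.5894, 0.1587, 0.0981]
orientation: [-0.0, 1.0, 0.001, 0.001]
ft_force: [-3.1, -1.4, 15.5]
grip_width: 0.0217
grip_force: 60.6
```

>>> play_rows --moves '[{"linear":[0,0,0.02],"roll":0,"jaw":1},{"linear":[0,0,0],"roll":0,"jaw":1},{"linear":[0,0,0],"roll":0,"jaw":1}]'

```text
time: 17.48
tcp_pos: [0.5894, 0.1587, 0.098]
orientation: [-0.0, 1.0, 0.001, 0.001]
ft_force: [-5.8, -1.7, 22.6]
grip_width: 0.0223
grip_force: 61.4
```

The spring has bottomed and 22 N puts the lid origin on the rim height. I'll ease up to unload the spring, then let go.

>>> play_rows --moves '[{"linear":[0,0,-0.06],"roll":0,"jaw":1},{"linear":[0,0,-0.06],"roll":0,"jaw":1},{"linear":[0,0,-0.06],"roll":0,"jaw":1},{"linear":[0,0,-0.06],"roll":0,"jaw":1},{"linear":[0,0,-0.06],"roll":0,"jaw":1},{"linear":[0,0,0],"roll":0,"jaw":1},{"linear":[0,0,0],"roll":0,"jaw":1}]' --squeeze 25

```text
time: 18.35
tcp_pos: [0.5892, 0.1587, 0.1131]
orientation: [-0.0, 1.0, 0.002, 0.0]
ft_force: [1.1, 2.2, 3.9]
grip_width: 0.0223
grip_force: 59.3
```

>>> play_rows --moves '[{"linear":[0,0,-0.04],"roll":0,"jaw":1},{"linear":[0,0,0],"roll":0,"jaw":0.3},{"linear":[0,0,0],"roll":0,"jaw":0},{"linear":[0,0,0],"roll":0,"jaw":0},{"linear":[0,0,-0.3],"roll":0,"jaw":0},{"linear":[0,0,-0.8],"roll":0,"jaw":0},{"linear":[-0.8,0,-0.4],"roll":0,"jaw":0},{"linear":[-0.8,0,0],"roll":0,"jaw":0},{"linear":[0,0,0],"roll":0,"jaw":0},{"linear":[0,0,0],"roll":0,"jaw":0}]'

```text
time: 19.6
tcp_pos: [0.4939, 0.1579, 0.2067]
orientation: [-0.0, 1.0, 0.001, 0.001]
ft_force: [0.2, -0.6, 0.9]
grip_width: 0.0423
grip_force: 0.0
```

```bash
python3 - <<'E'
from h import *
o=observe();print(o["time"],o["tcp_pos"],o["ft_force"],o["grip_width"])
r=[]
for n in("side","scene"):
    im=camera(n)[:,:,::-1].copy();cv2.imwrite(f"pics/{n}F.png",im)
    p=proj(n,np.array([.588,.158,.129]),camera_info(n)).astype(int)
    m,c,s=brown(im,(p[0]-25,p[1]-25,p[0]+25,p[1]+25));print(n,p,c,s);r.append(ray(n,c))
print("knob mid, want z .109+.020:",tri(r))
a=cv2.imread("pics/sideF.png");b=cv2.imread("pics/sceneF.png")
cv2.imwrite("pics/F.png",np.hstack([cv2.resize(a[150:300,215:315],(400,600),interpolation=2),cv2.resize(b[130:280,255:355],(400,600),interpolation=2)]))
E
```

```text
19.6 [0.49387207 0.15789816 0.20672018] [ 0.21477228 -0.59230327  0.88927998] 0.042332723010591204
side [264 204] [264.59398496 204.72556391] [257 194  15  23 266]
scene [308 180] [308.71495327 180.39719626] [303 171  12  20 214]
knob mid, want z .109+.020: (array([0.58790955, 0.15755351, 0.12991927]), [np.float64(5.86608492104047e-05), np.float64(5.8660849210481636e-05)])
```

View pics/F.png

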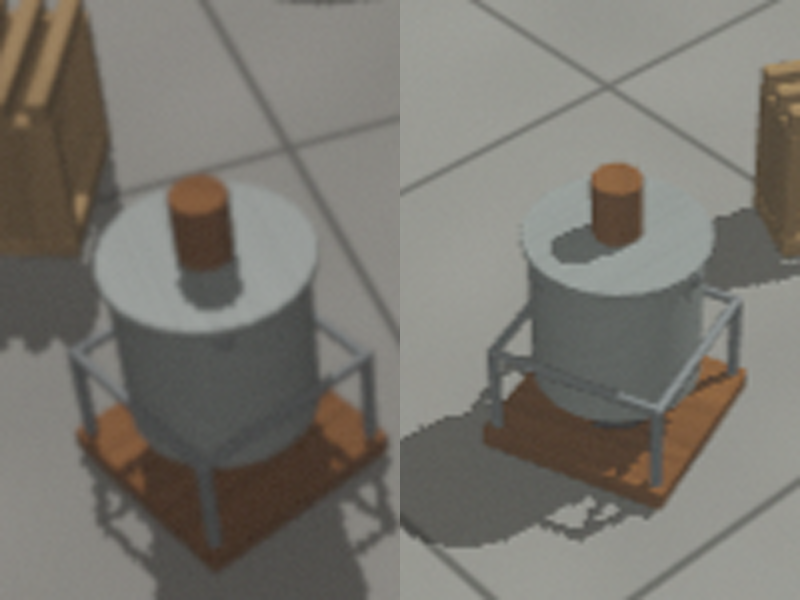

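The lid sits level with its flange on the rim in both views, with the knob's mid-height at 0.130 m (home is 0.129 m). The hand is clear, so I'm handing it in.

```bash
python3 -c "
from plant import sign_off
print(sign_off())"
```

```text
the job is handed in; nothing more can be done
None
```

The lid is on the tin, level and released, pushed home to about 22 N at the spring's stop. The job is handed in at about 20 s of the 54 s allowed; sign-off returned no verdict.

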